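# Load the packed instrument box into the steriliser rack

## Robot

A 7-joint arm with a two-finger parallel gripper is mounted at the origin on the work surface. World frame = base frame: x ahead of the robot, y to its left, z up, the work surface at z = 0. Lengths are in m, angles in rad, forces in N, time in s.
With the tool pointing down it reaches from about 0.4 to 0.875 m from the base axis. Payload 6.5 kg.
Tool frame: the origin (TCP) lies midway between the tips of the shut fingers; the grasp point (between the pads) lies 19 mm behind it; z points along the fingers, y is the line along which they close (so a half turn about z gives the same grasp; the last joint's range is limited). The gripper opens to 85 mm and grips with 20 to 120 N. Pads are 22 mm wide; open, the fingers measure 114 mm over their backs; the gripper's body (76 mm by 85 mm) begins 54 mm behind the grasp point. The pads swing forward as they close: fully open they stand 13 mm farther back than shut.
Start: joints at [1.191, 0.536, -0.004, 1.538, 0.003, 1.067, -0.071], TCP at [0.201, -0.618, 0.231] pointing down, gripper open.
Joint ranges: [-2.7, 2.7], [-0.37, 2.16], [-1.27, 1.26], [0.24, 2.4], [-1.31, 4.45], [0.19, 1.91], [-2.76, 2.76]. Speed limits (rad/s): [2.39, 2.39, 3.14, 3.14, 3.14, 3.14, 3.14].

## Interface

Orientations are given as a unit quaternion [x, y, z, w].
In Python, from plant import observe, camera, camera_model, close_job, trace gives the robot as it stands.
- The arm moves only by the shell command python3 -m inch 'ROWS'. ROWS is JSON, a list of rows, each a list of 7 numbers: the turn, a rotation vector about the tool's x, y, z normalised to -1 to 1, where 1 is 5 degrees, then the shift along the tool's x, y, z normalised to -1 to 1, where 1 is 2 cm, then the opening, from -1 (shut) to 1 (fully open), so that 0 is half open. A call has 1 to 5 rows; each row shifts and turns the commanded pose from where the row before left it, along the tool's axes as they then stand; what a row does not reach is not made up. A row lasts 1/10 s, in which the tool goes at most 50 mm and 8.59 degrees, less where a joint would pass 70% of its speed; a pose out of reach is approached as far as the arm can. A call with a number of a shift or a turn outside -1 to 1 is refused whole. A call with a gripper value outside its range is refused whole. The fingers move at their own pace and stop on an object; the grip force is fixed at half the most. Time passes only in rows, so rows that do not move let the fingers close. It gives the time, the measured TCP pose, the force, the opening and the grip force at its end, in the units of the state.
- observe(): the state, without advancing time (a new reading comes with each control period).
- camera(name): name is "scene" or "top"; returns the picture (400x640x3 uint8, red, green, blue); there is no depth.
- camera_model(name): a dict with "K" (3x3 intrinsics, pixels), "rvec" (rotation vector, rad) and "tvec" (3), from world to camera coordinates, as OpenCV has them. Camera axes: x right, y down, z forward; pixel columns grow to the right and rows downward; lengths in m; the calibration is good to about 2 mm. A picture is of the moment at which its call begins. camera_model takes no time and is no camera call.
- close_job(): hands the job in; it is judged then, once.
Trained networks look in the newest picture that a camera, given by its name, has taken for a name from the list of things; names that differ only in an ending like _2 or _b are one class to them, and where a whole thing is asked for, a point or a joint stands for the part that bears it (a point fixed in the world has none). Each returns a list of dicts, best first, with "conf" (0 to 1); they miss things now and then, are a little off and sometimes report something else, mostly with a low value. They report only what shows in the picture. A call takes as long as a camera call.
- trace(camera, label): "mask" (400x640 bool, what is visible of it) and "extent" ([left, top, right, bottom] in pixels, round what is visible of it).
The state is a dict: "time_s": time; "qpos": joint angles; "qd": joint speeds; "tau": joint torques, N m; "tool_pos": TCP position; "eef_rot": TCP orientation; "ft_force": force on the tool from outside, world axes, zero at the start; "wrist_torque": the same for the moment, N m; "finger_gap": finger opening in m; "gripper_force": force on a finger pad.
Only numpy, scipy, OpenCV 4.12 (cv2) and the standard library are available. Lean on these libraries where they do the work, as an engineer would, in place of code of your own. Each camera call takes 0.05 s, during which the arm holds its last target. There are 200 camera calls.

## Task

One of the two aluminium instrument boxes standing on the counter is packed and the other is empty: tell by their weight which is the packed one, and leave the empty one standing where it was. Set the packed box down on the front rails of the rack's free lane with its tail end in the lane's mouth and let go of it, then take it again by its front handle and slide it under the bar until it is fully home against the end stops. Keep the boxes level, do not shove the rack out of its place, and leave the third box, the cups and the bottle alone.

Things in the scene. Friction and masses are not known exactly. Their poses are not given: they have to be found in the camera images.
- box_a_mid (a point): closed aluminium box 160 long (x) x 62 wide (y) x 48 high, flat sides, both ends alike; this point is its centre, 24 above its underside. On each end, at mid-height, a rigid U handle of 8 mm bar sticks out 40 mm, 40 wide outside its two legs (along x). Stands loose to the robot's left, x roughly away from it. Packed it weighs 0.6 to 0.8 kg, empty 0.24 to 0.32 kg; only weight tells.
- box_b_mid (a point): closed aluminium box 160 long (x) x 62 wide (y) x 48 high, flat sides, both ends alike; this point is its centre, 24 above its underside. On each end, at mid-height, a rigid U handle of 8 mm bar sticks out 40 mm, 40 wide outside its two legs (along x). Stands loose to the robot's right, x roughly away from it. Packed it weighs 0.6 to 0.8 kg, empty 0.24 to 0.32 kg; only weight tells.
- rack: loose stainless loading rack, 3 kg on rubber feet, 284 long, 200 wide, 83 high; origin on the counter under its middle, x from its open front (robot side) to its rear, y to its left. Two lanes along x, at y = +50 (free) and y = -50 mm (taken). In each, two 8 mm rails 36 mm apart, from x = -165 to 119 mm, carry a box 20 mm above the counter.
- lane_mouth (a point): point on the rack (x = -20, y = 50, z = 44 mm in its frame, same axes): the free lane's mouth. From here to the rear, side guide plates 68 mm apart inside and reaching 20 mm above the rails hold the box sideways (fingers on its sides cannot go in); ahead of here they flare outwards over 19 mm, and further forward there are only the rails.
- bar_mid (a point): middle of the round 8 mm hold-down bar across both lanes (x = 60, y = 0, z = 79 mm in the rack's frame), on three posts; its underside is 7 mm above the lid of a box in a lane, so boxes go in only from the front. A packed box drags on the rails with 4 to 9 N; the rack slips on the counter when pushed with some 20 N or more
- lane_home (a point): point on the rack (x = 30, y = 50, z = 44 mm in its frame, same axes): where the box's centre lies when fully home in the free lane, its rear face against two rigid end stop tabs (at x = 110 mm) with its rear handle between them. Its front handle then lies 80 to 120 mm ahead (-x) of this point.
- box_c_mid (a point): a third such box, packed, already home in the rack's right-hand lane; its centre. Leave it alone.
- table: the grey stone counter top, top at height 0
- cups: stack of paper cups with pink rims, 75 mm across, 100 high; a bystander, origin under its centre
- spray: white disinfectant bottle with a blue cap, 64 mm across, 190 high; a bystander, origin under its centre

How it is judged:
By the outcome, as a careful person would: the job done as asked, in the order asked, and still so for the second after the job is handed in, with the robot touching nothing.
It also fails if it takes over 72 s, if anything falls off the work surface, if the arm or the gripper's body presses on something with over 40 N, if the wrist force passes 120 N, or if a joint passes its speed limit or range.

## Working session

There is one attempt and no reset: what is moved stays moved. The work goes in short steps, Python scripts to look and compute and a shell command to move; the robot and the scene stay as the last step left them, time stands still between calls to the robot, and variables do not carry over. Pictures are saved under pics/ and viewed, at most 10 in all, crops included, and the job is handed in when it is done.

```bash
mkdir -p pics; ls; cat > look.py <<'E'
import cv2,numpy as np
from plant import *
def cam(n):
    m=camera_model(n);return np.array(m["K"]),np.array(m["rvec"]),np.array(m["tvec"])
def ray(n,uv):
    K,r,t=cam(n);R=cv2.Rodrigues(r)[0];d=R.T@np.linalg.inv(K)@[uv[0],uv[1],1.];return -R.T@t.ravel(),d
def atz(n,uv,z):
    o,d=ray(n,uv);return o+d*(z-o[2])/d[2]
def proj(n,p):
    K,r,t=cam(n);return cv2.projectPoints(np.array(p,float).reshape(-1,3),r,t,K,None)[0][:,0]
def save(n,f):
    im=cv2.cvtColor(camera(n),cv2.COLOR_RGB2BGR);cv2.imwrite("pics/"+f,im);return im
E
python3 - <<'E'
from look import *
print({k:np.round(v,3) if k!='time_s' else v for k,v in observe().items()})
for n in("scene","top"):
    save(n,n+"0.png");print(n,np.round(ray(n,(320,200)),3),camera_model(n)["K"])
    for l in("box_a_mid","rack","cups","spray"):
        for d in trace(n,l): print(l,round(d["conf"],2),d["extent"])
E
```

```text
pics
{'time_s': 0.0, 'qpos': array([ 1.191,  0.537, -0.004,  1.539,  0.003,  1.067, -0.071]), 'qd': array([ 0.002, -0.001, -0.   , -0.001, -0.001, -0.001, -0.001]), 'tau': array([-0.0000e+00, -5.8340e+01,  1.0490e+00, -2.5911e+01,  1.2000e-02,
        9.0000e-03,  0.0000e+00]), 'tool_pos': array([ 0.2  , -0.618,  0.23 ]), 'eef_rot': array([ 0.988,  0.156, -0.   , -0.001]), 'ft_force': array([ 0.217,  0.123, -0.739]), 'wrist_torque': array([-0.016,  0.004,  0.023]), 'gripper_force': np.float64(0.0), 'finger_gap': np.float64(0.086)}
scene [[ 0.961 -0.528  1.048]
 [-0.347  0.45  -0.823]] [[472.69025715   0.         328.93139291]
 [  0.         472.69025715 199.33374337]
 [  0.           0.           1.        ]]
box_a_mid 0.65 [305.4, 108.0, 385.9, 146.7]
rack 0.73 [261.2, 188.3, 388.3, 298.9]
cups 0.75 [407.9, 133.1, 439.9, 173.4]
spray 0.65 [267.3, 292.7, 300.1, 350.3]
top [[ 0.34   0.016  1.246]
 [ 0.179  0.002 -0.984]] [[434.06309705   0.         319.68752355]
 [  0.         434.06309705 196.13559208]
 [  0.           0.           1.        ]]
box_a_mid 0.7 [201.2, 202.2, 249.9, 283.6]
rack 0.81 [306.7, 135.9, 380.3, 236.7]
cups 0.66 [200.9, 137.3, 230.4, 166.3]
spray 0.78 [420.7, 143.0, 449.8, 176.1]
```

View pics/scene0.png

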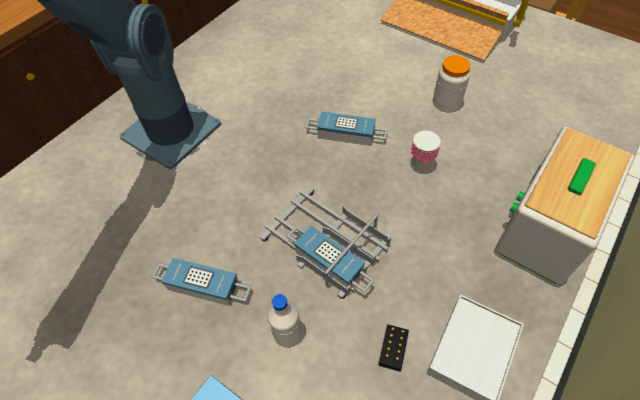

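View pics/top0.png

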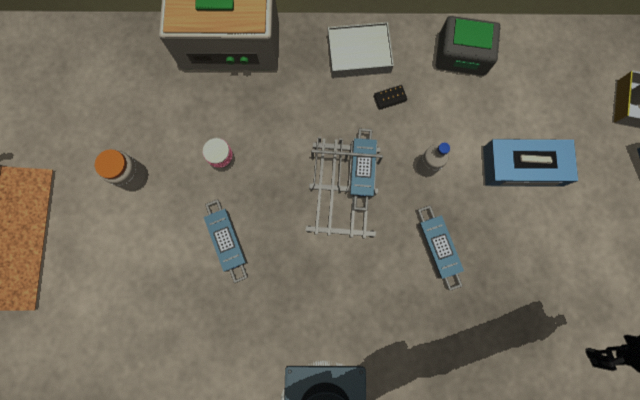

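The scene view shows box a at about (346,125), box b at (200,280), the rack at (325,245), cups at (425,147) and the bottle at (284,320). In the top view, a is at (225,240), b at (441,247), and the rack at (345,185) with its free lane on the left.

```bash
python3 - <<'E'
from look import *
t=cv2.imread("pics/top0.png");s=cv2.imread("pics/scene0.png")
a=cv2.resize(t[125:245,295:390],None,fx=4,fy=4,interpolation=2)
b=cv2.resize(s[180:305,255:395],None,fx=3,fy=3,interpolation=2)
c=np.zeros((600,800,3),np.uint8);c[:a.shape[0],:a.shape[1]]=a;c[:b.shape[0],380:]=b[:,:420]
d=cv2.resize(s[250:310,145:255],None,fx=3.5,fy=3.5,interpolation=2);c[385:385+d.shape[0],385:385+d.shape[1]]=d
cv2.imwrite("pics/crop.png",c)
E
```

```text
(no output)
```

View pics/crop.png

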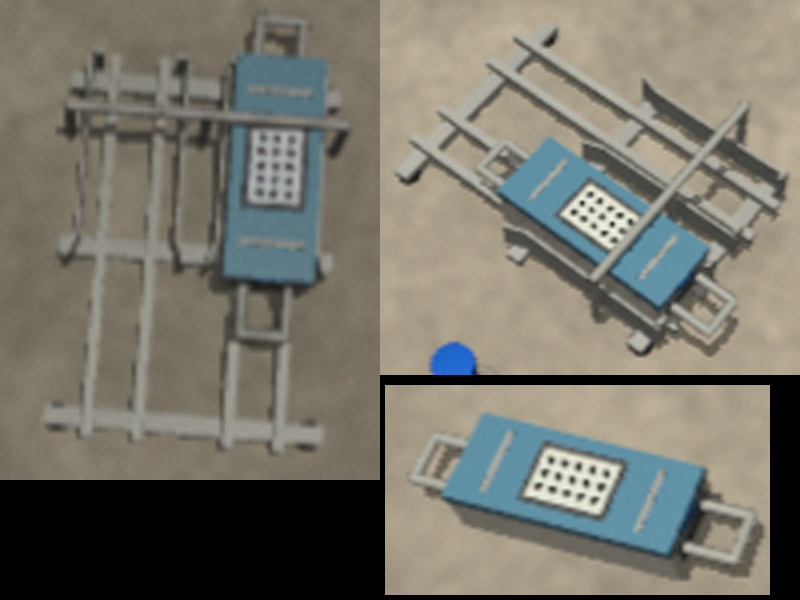

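The crop shows clear rail ends (free lane front at about (87,433) and (138,438), rear at (115,57) and (165,60)). The box lids are blue, with handles visible at both ends. I'll fit the poses from both views.

```bash
cat > fit.py <<'E'
from look import *
from scipy.optimize import minimize,least_squares
def blue(im):
    h=cv2.cvtColor(im,cv2.COLOR_BGR2HSV);m=cv2.inRange(h,(90,80,95),(110,200,255))
    return m
def lid(p,L=.16,W=.062):
    x,y,z,a=p;c,s=np.cos(a),np.sin(a)
    q=np.array([[1,1],[1,-1],[-1,-1],[-1,1]])*[L/2,W/2]
    return np.c_[x+q[:,0]*c-q[:,1]*s,y+q[:,0]*s+q[:,1]*c,np.full(4,z)]
def fitbox(ims,guess,r=.12):
    F={}
    for n,im in ims.items():
        u=proj(n,[guess[0],guess[1],.05])[0];x0,y0=int(u[0])-60,int(u[1])-60;x0=max(x0,0);y0=max(y0,0)
        m=blue(im)[y0:y0+120,x0:x0+120]
        k,lab,st,_=cv2.connectedComponentsWithStats(m);cu=(u-[x0,y0])
        best=max(range(1,k),key=lambda i:st[i,4]);m=np.uint8(lab==best)*255
        cs,_=cv2.findContours(m,0,2);h=cv2.convexHull(np.vstack(cs));m=np.zeros_like(m);cv2.fillPoly(m,[h],255)
        F[n]=(m.astype(float)/255,x0,y0)
    def cost(p):
        e=0
        for n,(m,x0,y0) in F.items():
            q=(proj(n,lid(p))-[x0,y0]);S=4
            im=np.zeros((m.shape[0]*S,m.shape[1]*S),np.uint8)
            cv2.fillPoly(im,[np.int32(np.round(((q+.5)*S-.5)*16))],255,shift=4)
            e+=np.abs(cv2.resize(im,m.shape[::-1],interpolation=cv2.INTER_AREA)/255.-m).sum()
        return e
    g=np.array(guess)
    best=None
    for _ in range(3):
        S=np.vstack([g]+[g+d for d in np.diag([.01,.01,.006,.08])])
        r=minimize(cost,g,method="Nelder-Mead",options=dict(initial_simplex=S,xatol=1e-5,fatol=.01,maxiter=600));g=r.x
    return g,r.fun
E
python3 - <<'E'
from fit import *
ims={n:cv2.imread(f"pics/{n}0.png") for n in("top","scene")}
for nm,uv,a in(("a",(225,240),.25),("b",(441,247),.25),("c",(364,167),-.05)):
    g=atz("top",uv,.05);p,f=fitbox(ims,[g[0],g[1],.05 if nm!="c" else .068,a]);print(nm,np.round(p,4),round(f,1))
T=np.array([(87,433),(138,438),(227,447),(281,450),(115,57),(165,60)])/4+[295-.4,125-.4]
S=np.array([(517,40),(490,65),(443,112),(413,142),(777,209),(746,237)]);S=(S-[380,0])/3+[255-.3,180-.3]
M=np.array([[-.165,.068],[-.165,.032],[-.165,-.032],[-.165,-.068],[.119,.068],[.119,.032]])
def w(p):
    c,s=np.cos(p[2]),np.sin(p[2]);return np.c_[p[0]+M@[c,-s],p[1]+M@[s,c],np.full(len(M),p[3])]
res=lambda p:np.r_[proj("top",w(p))-T,proj("scene",w(p))-S].ravel()
r=least_squares(res,[.5,0,0,.018],loss="soft_l1");print(np.round(r.x,4),np.round(r.fun.reshape(-1,2),1))
x,y,a,_=r.x;c,s=np.cos(a),np.sin(a)
for n,(X,Y) in dict(mouth=(-.02,.05),home=(.03,.05),c=(.03,-.05)).items():print(n,np.round([x+X*c-Y*s,y+X*s+Y*c],4))
E
```

```text
a [0.4471 0.2829 0.0476 0.3972] 635.3
b [ 0.4309 -0.3164  0.046   0.3419] 162.1
c [ 0.6499 -0.1035  0.0702 -0.0297] 1633.2
[ 0.6264 -0.0507 -0.0641  0.0128] [[ 0.3  1.1]
 [ 0.2  0.8]
 [ 0.4  0.1]
 [-0.5  0.3]
 [ 0.2 -0.2]
 [-0.2 -0.1]
 [-0.2 -0.6]
 [ 0.1 -0.2]
 [-0.4  0.2]
 [ 0.2 -0.4]
 [ 0.7  0.2]
 [ 2.7  1.2]]
mouth [6.096e-01 5.000e-04]
home [ 0.6595 -0.0027]
c [ 0.6531 -0.1025]
```

```bash
python3 - <<'E'
from fit import *
o=[]
for n,uvs in(("top",[(225,240),(441,247),(364,167)]),("scene",[(346,125),(200,280),(328,252)])):
    im=cv2.imread(f"pics/{n}0.png");h=cv2.cvtColor(im,cv2.COLOR_BGR2HSV)
    print(n,[h[v+dy,u+dx].tolist() for (u,v) in uvs for dx,dy in((-14,0),(16,2),(8,20),(30,0))])
    m=blue(im)
    for u,v in uvs:
        k=m[v-45:v+45,u-60:u+60];o.append(np.hstack([im[v-45:v+45,u-60:u+60],cv2.merge([k]*3)]))
c=np.vstack([np.hstack(o[:3]),np.hstack(o[3:])]);cv2.imwrite("pics/m.png",c)
E
```

```text
top [[34, 17, 120], [19, 46, 122], [99, 78, 130], [20, 50, 118], [20, 32, 48], [20, 46, 117], [98, 72, 131], [22, 46, 128], [24, 20, 127], [20, 43, 118], [98, 80, 134], [19, 46, 121]]
scene [[98, 108, 161], [98, 108, 161], [19, 46, 187], [21, 49, 188], [32, 14, 230], [98, 106, 166], [20, 39, 118], [98, 108, 167], [96, 35, 108], [75, 20, 100], [99, 104, 164], [24, 18, 72]]
```

View pics/m.png

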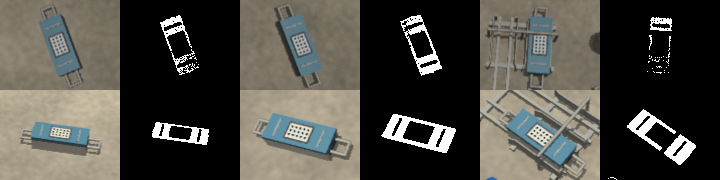

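The masks are right but clipped by the saturation threshold, so I'll lower it and use every component of the box.

```bash
sed -i 's/(90,80,95),(110,200,255)/(90,52,85),(106,190,255)/; s/best=max.*$/keep=[i for i in range(1,k) if st[i,4]>15 and abs(st[i,0]+st[i,2]\/2-cu[0])<45 and abs(st[i,1]+st[i,3]\/2-cu[1])<45];m=np.uint8(np.isin(lab,keep))*255/' fit.py
python3 - <<'E'
from fit import *
ims={n:cv2.imread(f"pics/{n}0.png") for n in("top","scene")}
for nm,uv,a in(("a",(225,240),.25),("b",(441,247),.25),("c",(364,167),-.05)):
    g=atz("top",uv,.05);p,f=fitbox(ims,[g[0],g[1],.05 if nm!="c" else .068,a]);print(nm,np.round(p,4),round(f,1))
E
```

```text
a [0.4453 0.2824 0.048  0.3963] 153.7Traceback (most recent call last):
  File "<stdin>", line 4, in <module>
  File "fit.py", line 31, in fitbox
    r=minimize(cost,g,method="Nelder-Mead",options=dict(initial_simplex=S,xatol=1e-5,fatol=.01,maxiter=600));g=r.x
    res = _minimize_neldermead(fun, x0, args, callback, bounds=bounds,
                               **options)
    fxcc = func(xcc)
    fx = function(np.copy(x), *(wrapper_args + args))
  File "fit.py", line 22, in cost
    q=(proj(n,lid(p))-[x0,y0]);S=4
       ~~~~^^^^^^^^^^
  File "look.py", line 10, in proj
    K,r,t=cam(n);return cv2.projectPoints(np.array(p,float).reshape(-1,3),r,t,K,None)[0][:,0]
          ~~~^^^
  File "look.py", line 4, in cam
    m=camera_model(n);return np.array(m["K"]),np.array(m["rvec"]),np.array(m["tvec"])
ValueError: time passes only in moves, steps and waits
```

```bash
sed -i 's/^def cam(n)/import functools\n@functools.cache\ndef cam(n)/' look.py
python3 - <<'E'
from fit import *
ims={n:cv2.imread(f"pics/{n}0.png") for n in("top","scene")}
P=[]
for nm,uv,a in(("a",(225,240),.39),("b",(441,247),.34),("c",(364,167),-.05)):
    g=atz("top",uv,.05);p,f=fitbox(ims,[g[0],g[1],.05 if nm!="c" else .068,a]);print(nm,np.round(p,4),round(f,1));P.append(p)
o=[]
for n in("top","scene"):
    for p in P:
        q=proj(n,lid(p));c=q.mean(0).astype(int);im=ims[n][c[1]-45:c[1]+45,c[0]-60:c[0]+60]
        im=cv2.resize(im,None,fx=2.2,fy=2.2,interpolation=2)
        cv2.polylines(im,[np.int32((q-c+[60.5,45.5])*2.2)],True,(0,0,255),1);o.append(im)
cv2.imwrite("pics/ov.png",np.vstack([np.hstack(o[:3]),np.hstack(o[3:])]))
E
```

```text
a [0.445  0.2824 0.0482 0.4057] 152.2
b [ 0.4315 -0.3162  0.0479  0.3533] 239.0
c [ 0.6504 -0.102   0.0683 -0.0644] 216.2
```

View pics/ov.png

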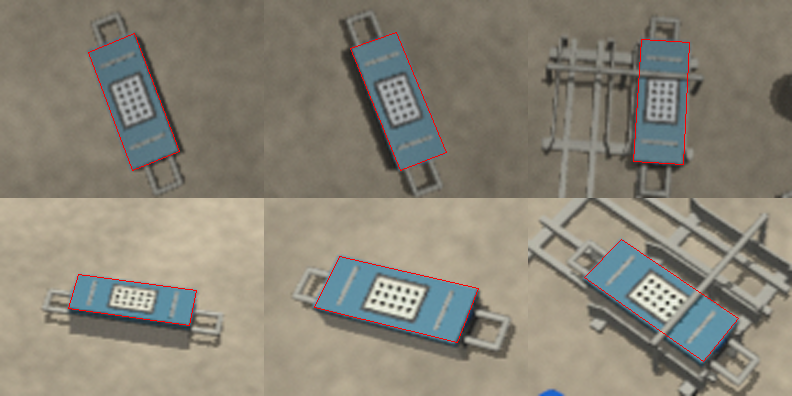

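The fits overlay well: lids at z = 48 for a and b, and 68 for c. Box c's pose agrees with the rack fit within 3 mm. Next I'll go to box b, the nearest, and weigh it.

```bash
cat > go.py <<'E'
# target x y z yaw -> turn (units) first, then shift (units) in turned tool axes
import sys,numpy as np
from scipy.spatial.transform import Rotation as R
from plant import observe
x,y,z,a=map(float,sys.argv[1:5]);o=observe();r0=R.from_quat(o["eef_rot"])
c=[R.from_euler("z",b)*R.from_euler("x",np.pi) for b in(a,a+np.pi)]
T=min(c,key=lambda t:(r0.inv()*t).magnitude())
rv=(r0.inv()*T).as_rotvec(degrees=True)/5;d=T.inv().apply(np.array([x,y,z])-o["tool_pos"])/.02
print("t",round(o["time_s"],2),"turn",np.round(rv,2),"shift",np.round(d,2),"pos",np.round(o["tool_pos"],4),"F",np.round(o["ft_force"],1),"gap",round(float(o["finger_gap"]),4),"q7",round(float(o["qpos"][6]),2))
E
python3 go.py .4315 -.3162 .10 .3533
```

```text
t 0.5 turn [-0.    0.   -0.45] shift [ 16.06 -10.17   6.56] pos [ 0.2006 -0.6182  0.2313] F [-0.4 -0.2 -0.1] gap 0.0854 q7 -0.07
```

```bash
python3 -m inch '[[0,0,-0.45,0,0,0,1],[0,0,0,1,-0.64,0.4,1],[0,0,0,1,-0.64,0.4,1],[0,0,0,1,-0.64,0.4,1],[0,0,0,1,-0.64,0.4,1]]'
python3 -m inch '[[0,0,0,1,-0.64,0.4,1],[0,0,0,1,-0.64,0.4,1],[0,0,0,1,-0.64,0.4,1],[0,0,0,1,-0.64,0.4,1],[0,0,0,1,-0.64,0.4,1]]' >/dev/null
python3 -m inch '[[0,0,0,1,-0.64,0.4,1],[0,0,0,1,-0.64,0.4,1],[0,0,0,1,-0.64,0.4,1],[0,0,0,1,-0.64,0.4,1],[0,0,0,1,-0.64,0.4,1]]' >/dev/null
python3 -m inch '[[0,0,0,1,-0.6,0.4,1],[0,0,0,1,-0.6,0.3,1],[0,0,0,0,0,0,1],[0,0,0,0,0,0,1]]' >/dev/null
python3 go.py .4315 -.3162 .007 .3533
```

```text
time_s: 1.0
tool_pos: [0.2585, -0.5418, 0.1991]
eef_rot: [0.984, 0.176, 0.0, 0.0]
ft_force: [1.3, -0.0, 0.0]
finger_gap: 0.0851
gripper_force: 0.0
t 2.4 turn [0.   0.   0.01] shift [ 0.05 -0.02  4.92] pos [ 0.4307 -0.317   0.1053] F [ 0.7 -0.7  0.6] gap 0.0853 q7 -0.72
```

```bash
python3 -m inch '[[0,0,0,0.05,0,0.9,1],[0,0,0,0,0,0.9,1],[0,0,0,0,0,0.9,1],[0,0,0,0,0,0.9,1],[0,0,0,0,0,0.7,1]]'
python3 -m inch '[[0,0,0,0,0,0.5,1],[0,0,0,0,0,0,1],[0,0,0,0,0,0,1]]'
python3 go.py .4315 -.3162 .007 .3533
```

```text
time_s: 2.9
tool_pos: [0.4305, -0.3181, 0.0186]
eef_rot: [0.985, 0.175, -0.0, 0.0]
ft_force: [-0.3, -0.1, 0.7]
finger_gap: 0.0855
gripper_force: 0.0
time_s: 3.2
tool_pos: [0.4316, -0.317, 0.0096]
eef_rot: [0.984, 0.175, 0.0, 0.0]
ft_force: [0.7, -0.8, -0.2]
finger_gap: 0.0856
gripper_force: 0.0
t 3.2 turn [ 0.01 -0.   -0.01] shift [ 0.01 -0.04  0.13] pos [ 0.4316 -0.317   0.0096] F [ 0.7 -0.8 -0.2] gap 0.0856 q7 -0.75
```

```bash
python3 -m inch '[[0,0,0,0,0,0,-1],[0,0,0,0,0,0,-1],[0,0,0,0,0,0,-1],[0,0,0,0,0,0,-1],[0,0,0,0,0,0,-1]]'
python3 -m inch '[[0,0,0,0,0,0,-1],[0,0,0,0,0,0,-1],[0,0,0,0,0,0,-1]]'
python3 -m inch '[[0,0,0,0,0,-0.4,-1],[0,0,0,0,0,-0.4,-1],[0,0,0,0,0,0,-1],[0,0,0,0,0,0,-1],[0,0,0,0,0,0,-1]]'
python3 -m inch '[[0,0,0,0,0,0,-1]]';python3 -m inch '[[0,0,0,0,0,0,-1]]'
```

```text
time_s: 3.7
tool_pos: [0.4322, -0.3173, 0.0104]
eef_rot: [0.985, 0.175, 0.001, 0.001]
ft_force: [-0.2, -0.7, 5.4]
finger_gap: 0.0614
gripper_force: 66.1
time_s: 4.0
tool_pos: [0.4323, -0.3173, 0.0104]
eef_rot: [0.984, 0.175, 0.001, 0.001]
ft_force: [-0.4, -0.4, 6.1]
finger_gap: 0.0616
gripper_force: 66.1
time_s: 4.5
tool_pos: [0.4312, -0.3163, 0.025]
eef_rot: [0.984, 0.176, -0.0, -0.0]
ft_force: [0.9, 0.7, -6.5]
finger_gap: 0.0609
gripper_force: 68.1
time_s: 4.6
tool_pos: [0.4313, -0.3164, 0.0249]
eef_rot: [0.984, 0.176, -0.0, -0.0]
ft_force: [0.4, -0.1, -7.4]
finger_gap: 0.061
gripper_force: 68.1
time_s: 4.7
tool_pos: [0.4314, -0.3165, 0.025]
eef_rot: [0.984, 0.176, -0.0, -0.0]
ft_force: [-0.8, 0.7, -6.8]
finger_gap: 0.0612
gripper_force: 68.1
```

Box b weighs about 7 N, so it is the packed one and box a stays where it is. I'll lift it, turn it and carry it to the rack's front.

```bash

python3 -m inch '[[0,0,0,0,0,-1,-1],[0,0,0,0,0,-1,-1],[0,0,0,0,0,-1,-1],[0,0,0,0,0,-1,-1],[0,0,0,0,0,-0.8,-1]]' >/dev/null
python3 -m inch '[[0,0,0.8,0,0,0,-1],[0,0,0.8,0,0,0,-1],[0,0,0.8,0,0,0,-1],[0,0,0.8,0,0,0,-1],[0,0,0.8,0,0,0,-1]]' >/dev/null
python3 -m inch '[[0,0,0.78,0,0,0,-1],[0,0,0,0,0,0,-1]]'
python3 go.py .5263 .0059 .12 -.064
```

```text
time_s: 5.9
tool_pos: [0.4313, -0.3163, 0.121]
eef_rot: [0.999, -0.032, -0.0, -0.0]
ft_force: [0.5, 0.9, -6.7]
finger_gap: 0.0612
gripper_force: 69.1
t 5.9 turn [-0.    0.01 -0.  ] shift [  3.71 -16.38   0.05] pos [ 0.4313 -0.3163  0.121 ] F [ 0.5  0.9 -6.7] gap 0.0612 q7 -1.08
```

```bash

python3 -m inch '[[0,0,0,0.1,-0.5,0,-1],[0,0,0,0.2,-0.9,0,-1],[0,0,0,0.2,-1,0,-1],[0,0,0,0.2,-1,0,-1],[0,0,0,0.2,-1,0,-1]]' >/dev/null
python3 -m inch '[[0,0,0,0.2,-1,0,-1],[0,0,0,0.2,-1,0,-1],[0,0,0,0.2,-1,0,-1],[0,0,0,0.2,-1,0,-1],[0,0,0,0.2,-1,0,-1]]' >/dev/null
python3 -m inch '[[0,0,0,0.2,-1,0,-1],[0,0,0,0.2,-1,0,-1],[0,0,0,0.2,-1,0,-1],[0,0,0,0.2,-1,0,-1],[0,0,0,0.2,-1,0,-1]]' >/dev/null
python3 -m inch '[[0,0,0,0.3,-0.9,0,-1],[0,0,0,0.3,-0.6,0,-1],[0,0,0,0.2,-0.4,0,-1],[0,0,0,0,0,0,-1],[0,0,0,0,0,0,-1]]'
python3 go.py .5263 .0059 .05 -.064
```

```text
time_s: 7.9
tool_pos: [0.5259, 0.0031, 0.1211]
eef_rot: [0.999, -0.032, -0.0, 0.0]
ft_force: [0.2, -0.1, -7.3]
finger_gap: 0.0613
gripper_force: 69.1
t 7.9 turn [ 0.01  0.01 -0.01] shift [ 0.01 -0.14  3.56] pos [0.5259 0.0031 0.1211] F [ 0.2 -0.1 -7.3] gap 0.0613 q7 -1.74
```

```bash

python3 -m inch '[[0,0,0,0,-0.14,1,-1],[0,0,0,0,0,1,-1],[0,0,0,0,0,1,-1],[0,0,0,0,0,0,-1],[0,0,0,0,0,0,-1]]'
python3 - <<'E'
from look import *
t=save("top","t1.png");s=save("scene","s1.png")
a=cv2.resize(t[120:270,280:395],None,fx=4,fy=4,interpolation=2)[:600]
b=cv2.resize(s[175:305,245:395],None,fx=2.3,fy=2.3,interpolation=2)
c=np.zeros((600,800,3),np.uint8);c[:a.shape[0],:a.shape[1]]=a;c[:b.shape[0],460:460+b.shape[1]]=b[:,:340]
cv2.imwrite("pics/c1.png",c)
E
python3 go.py .5263 .0059 .05 -.064
```

```text
time_s: 8.4
tool_pos: [0.5262, 0.0058, 0.0615]
eef_rot: [0.999, -0.033, -0.0, 0.0]
ft_force: [0.2, -0.1, -6.6]
finger_gap: 0.0615
gripper_force: 68.9
t 8.5 turn [ 0.   -0.02 -0.01] shift [-0.05  0.02  0.62] pos [0.5273 0.0063 0.0623] F [-0.5 -0.5 -6.6] gap 0.0613 q7 -1.76
```

View pics/c1.png

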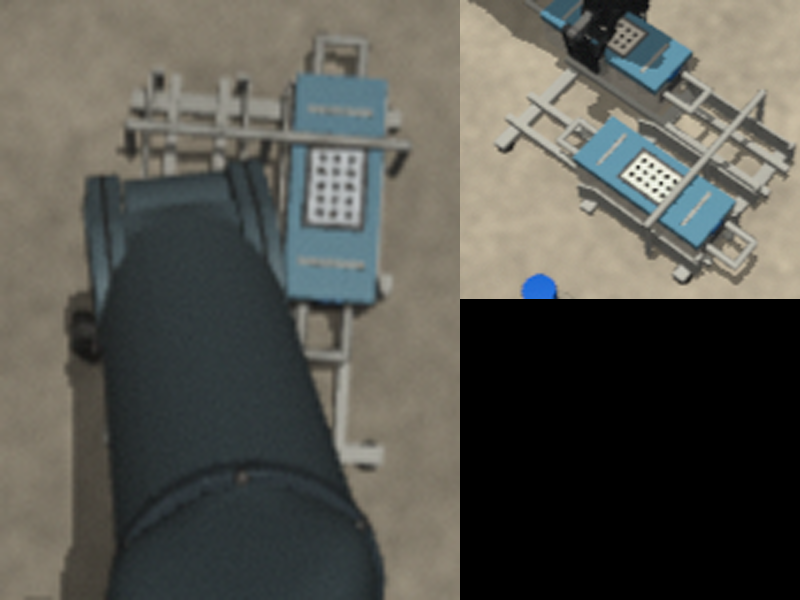

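The arm hides the top view. In the scene view, the held box's rear lid corners are at crop (690,50) and (655,88); I'll compare those with my model.

```bash
python3 - <<'E'
from fit import *
print(proj("scene",lid([.5265,.006,.0993,-.064]))[:2])
im=cv2.imread("pics/s1.png");m=blue(im)[150:260,300:400]
# rear edge corners: hull of held box (blue above-left of box c)
k,lab,st,cc=cv2.connectedComponentsWithStats(blue(im));print([ (st[i].tolist()) for i in range(1,k) if st[i,4]>30])
for i in range(1,k):
    if st[i,4]>30 and st[i,1]<220:
        ys,xs=np.where(lab==i);j=[np.argmax(xs),np.argmax(ys),np.argmax(xs+ys)];print([(int(xs[q]),int(ys[q])) for q in j])
for u in((345.5,197.5),(330,213.5)):print(np.round(atz("scene",u,.0993),4))
print(lid([.5265,.006,.0993,-.064])[:2].round(4))
E
```

```text
[[345.59139005 197.31779908]
 [329.91627837 214.16837061]]
[[226, 0, 109, 115, 4186], [92, 14, 37, 32, 219], [149, 51, 9, 10, 31], [282, 98, 27, 14, 41], [186, 103, 34, 26, 194], [326, 112, 49, 23, 514], [120, 120, 73, 47, 1179], [280, 168, 18, 19, 181], [308, 181, 38, 34, 491], [294, 226, 51, 42, 638], [332, 251, 33, 32, 528], [191, 376, 51, 24, 647]]
[(334, 86), (314, 114), (317, 111)]
[(128, 43), (126, 45), (128, 44)]
[(157, 51), (151, 60), (154, 58)]
[(308, 111), (307, 111), (308, 111)]
[(219, 121), (207, 128), (219, 122)]
[(374, 119), (367, 134), (372, 134)]
[(192, 144), (167, 166), (191, 148)]
[(297, 174), (287, 186), (296, 183)]
[(345, 197), (329, 214), (338, 206)]
[0.6084 0.0312 0.0993]
[ 0.6034 -0.0284  0.0993]
[[ 0.6083  0.0318  0.0993]
 [ 0.6044 -0.0301  0.0993]]
```

The held box sits where the model says, within about 1 mm. I'll lower it to just above the rails, then ease it 7 mm in.

```bash

python3 -m inch '[[0,0,0,0,0,0.35,-1],[0,0,0,0,0,0.35,-1],[0,0,0,0,0,0.35,-1],[0,0,0,0,0,0.3,-1],[0,0,0,0,0,0,-1]]'
python3 -m inch '[[0,0,0,0,0,0,-1],[0,0,0,0.1,0,0,-1],[0,0,0,0.1,0,0,-1],[0,0,0,0.1,0,0,-1],[0,0,0,0,0,0,-1]]'
python3 go.py .5263 .0059 .03 -.064
```

```text
time_s: 9.0
tool_pos: [0.5256, 0.0068, 0.0332]
eef_rot: [0.999, -0.032, -0.001, 0.0]
ft_force: [0.9, -0.1, -6.5]
finger_gap: 0.0611
gripper_force: 69.1
time_s: 9.5
tool_pos: [0.5331, 0.0064, 0.0345]
eef_rot: [0.999, -0.032, 0.0, -0.0]
ft_force: [-0.3, -0.6, -6.4]
finger_gap: 0.061
gripper_force: 69.1
t 9.5 turn [-0.   -0.01 -0.  ] shift [-0.34  0.05  0.22] pos [0.5331 0.0064 0.0345] F [-0.3 -0.6 -6.4] gap 0.061 q7 -1.76
```

```bash

python3 -m inch '[[0,0,0,0,0,0.07,-1],[0,0,0,0,0,0.07,-1],[0,0,0,0,0,0,-1]]'
python3 -m inch '[[0,0,0,0,0,0.05,-1],[0,0,0,0,0,0,-1]]'
python3 -m inch '[[0,0,0,0,0,0.03,-1],[0,0,0,0,0,0,-1]]'
```

```text
time_s: 9.8
tool_pos: [0.5321, 0.0064, 0.0312]
eef_rot: [0.999, -0.032, -0.0, 0.0]
ft_force: [0.2, -0.0, -6.2]
finger_gap: 0.0612
gripper_force: 69.1
time_s: 10.0
tool_pos: [0.5324, 0.0064, 0.0305]
eef_rot: [0.999, -0.032, -0.0, 0.0]
ft_force: [-0.8, -0.4, -6.1]
finger_gap: 0.061
gripper_force: 69.2
time_s: 10.2
tool_pos: [0.5324, 0.0064, 0.0305]
eef_rot: [0.999, -0.032, -0.0, 0.0]
ft_force: [-3.5, 0.6, 4.7]
finger_gap: 0.0614
gripper_force: 70.3
```

It touched down at the expected height. Now I'll release it and rise.

```bash

python3 -m inch '[[0,0,0,0,0,0,1],[0,0,0,0,0,0,1],[0,0,0,0,0,0,1],[0,0,0,0,0,0,1],[0,0,0,0,0,0,1]]'
python3 -m inch '[[0,0,0,0,0,0,1],[0,0,0,0,0,-0.3,1],[0,0,0,0,0,-0.6,1],[0,0,0,0,0,-1,1],[0,0,0,0,0,-1,1]]'
python3 -m inch '[[0,0,0,0,0,-1,1],[0,0,0,0,0,0,1],[0,0,0,0,0,0,1]]'
python3 go.py .4306 .0129 .11 -.064
```

```text
time_s: 10.7
tool_pos: [0.5326, 0.0064, 0.0299]
eef_rot: [0.999, -0.032, 0.0, -0.0]
ft_force: [0.0, -0.1, 0.2]
finger_gap: 0.0854
gripper_force: 0.0
time_s: 11.2
tool_pos: [0.5325, 0.0064, 0.0893]
eef_rot: [0.999, -0.032, 0.0, -0.0]
ft_force: [0.5, 0.3, -0.5]
finger_gap: 0.0852
gripper_force: 0.0
time_s: 11.5
tool_pos: [0.5328, 0.0064, 0.1087]
eef_rot: [0.999, -0.032, 0.001, -0.0]
ft_force: [-0.2, 0.4, -0.2]
finger_gap: 0.0852
gripper_force: 0.0
t 11.5 turn [-0.   -0.02 -0.  ] shift [-5.12  0.   -0.07] pos [0.5328 0.0064 0.1087] F [-0.2  0.4 -0.2] gap 0.0852 q7 -1.75
```

```bash

python3 -m inch '[[0,0,0,-1,0,0,1],[0,0,0,-1,0,0,1],[0,0,0,-1,0,0,1],[0,0,0,-1,0,0,1],[0,0,0,-1,0,0,1]]' >/dev/null
python3 -m inch '[[0,0,0,-0.1,0,0,1],[0,0,0,0,0,0,1],[0,0,0,0,0,0,1]]'
python3 - <<'E'
from look import *
t=save("top","t2.png");s=save("scene","s2.png")
a=cv2.resize(t[120:270,280:395],None,fx=4,fy=4,interpolation=2)[:600]
b=cv2.resize(s[165:295,225:375],None,fx=2.26,fy=2.26,interpolation=2)
c=np.zeros((600,800,3),np.uint8);c[:a.shape[0],:a.shape[1]]=a;c[:b.shape[0],460:460+b.shape[1]]=b[:,:340]
cv2.imwrite("pics/c2.png",c)
E
python3 go.py .4306 .0129 .023 -.064
```

```text
time_s: 12.3
tool_pos: [0.4317, 0.013, 0.1078]
eef_rot: [0.999, -0.032, 0.0, -0.0]
ft_force: [-0.2, -0.3, 0.2]
finger_gap: 0.0858
gripper_force: 0.0
t 12.4 turn [-0.   -0.01 -0.  ] shift [-0.05  0.01  4.24] pos [0.4317 0.013  0.1079] F [-0.4 -0.7  0.1] gap 0.0854 q7 -1.79
```

View pics/c2.png

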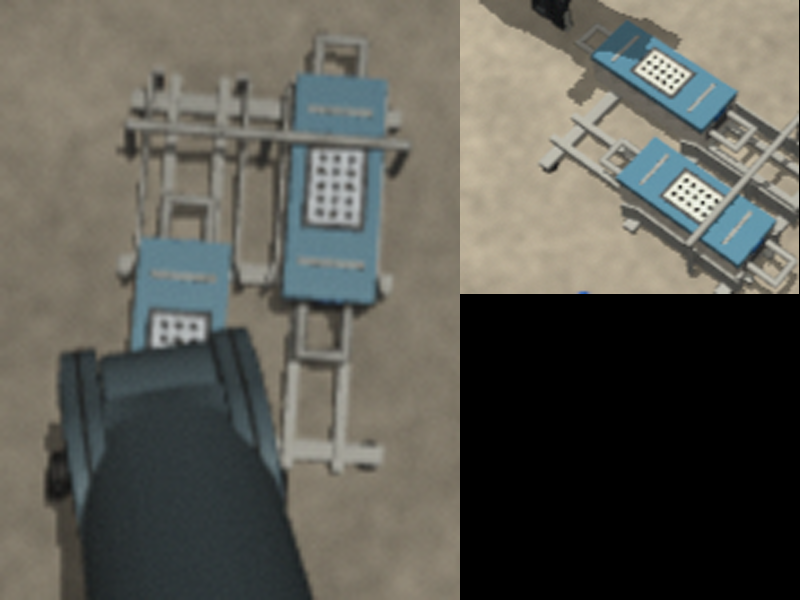

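The box lies on the rails, aligned with the lane. Its tail edge (crop row about 242) is just inside the mouth, and the arm is above the front handle. I'll descend and grip the handle's legs.

```bash

python3 -m inch '[[0,0,0,0,0,0.9,1],[0,0,0,0,0,0.9,1],[0,0,0,0,0,0.9,1],[0,0,0,0,0,0.9,1],[0,0,0,0,0,0.6,1]]'
python3 -m inch '[[0,0,0,0,0,0,1],[0,0,0,0,0,0,-1],[0,0,0,0,0,0,-1],[0,0,0,0,0,0,-1],[0,0,0,0,0,0,-1]]'
python3 -m inch '[[0,0,0,0,0,0,-1],[0,0,0,0,0,0,-1],[0,0,0,0,0,0,-1],[0,0,0,0,0,0,-1]]'
python3 go.py .4306 .0129 .023 -.064
```

```text
time_s: 12.9
tool_pos: [0.4309, 0.0129, 0.0227]
eef_rot: [0.999, -0.032, -0.0, 0.0]
ft_force: [0.5, -0.4, -0.5]
finger_gap: 0.0851
gripper_force: 0.0
time_s: 13.4
tool_pos: [0.4312, 0.0131, 0.0247]
eef_rot: [0.999, -0.032, 0.001, -0.0]
ft_force: [-0.6, 0.8, 10.2]
finger_gap: 0.0377
gripper_force: 58.8
time_s: 13.8
tool_pos: [0.4312, 0.0131, 0.0248]
eef_rot: [0.999, -0.032, 0.001, -0.0]
ft_force: [-1.6, 0.1, 9.0]
finger_gap: 0.0379
gripper_force: 59.0
t 13.8 turn [-0.   -0.02 -0.  ] shift [-0.03  0.01  0.09] pos [0.4312 0.0131 0.0248] F [-1.6  0.1  9. ] gap 0.0379 q7 -1.81
```

The closing pads press the handle down with 9 N, so I'll relieve that before sliding.

```bash

python3 -m inch '[[0,0,0,0,0,-0.1,-1],[0,0,0,0,0,0,-1],[0,0,0,0,0,0,-1]]'
python3 -m inch '[[0,0,0,0.1,0,0,-1],[0,0,0,0.15,0,0,-1],[0,0,0,0.15,0,0,-1],[0,0,0,0.15,0,0,-1],[0,0,0,0.15,0,0,-1]]'
python3 -m inch '[[0,0,0,0.15,0,0,-1],[0,0,0,0.15,0,0,-1],[0,0,0,0.15,0,0,-1],[0,0,0,0.15,0,0,-1],[0,0,0,0.15,0,0,-1]]'
python3 go.py .5557 .0050 .0248 -.064
```

```text
time_s: 14.1
tool_pos: [0.4312, 0.013, 0.026]
eef_rot: [0.999, -0.032, 0.001, -0.0]
ft_force: [2.0, 0.6, -3.8]
finger_gap: 0.0378
gripper_force: 60.4
time_s: 14.6
tool_pos: [0.4444, 0.0119, 0.0257]
eef_rot: [0.999, -0.032, -0.0, 0.0]
ft_force: [-2.8, 0.6, -3.1]
finger_gap: 0.038
gripper_force: 60.4
time_s: 15.1
tool_pos: [0.4598, 0.0111, 0.0259]
eef_rot: [0.999, -0.032, -0.0, 0.0]
ft_force: [-2.4, -0.3, -3.0]
finger_gap: 0.0377
gripper_force: 60.4
t 15.1 turn [0. 0. 0.] shift [ 4.8  -0.    0.05] pos [0.4598 0.0111 0.0259] F [-2.4 -0.3 -3. ] gap 0.0377 q7 -1.79
```

```bash

python3 -m inch '[[0,0,0,0.1,0,0.04,-1],[0,0,0,0.15,0,0,-1],[0,0,0,0.15,0,0,-1],[0,0,0,0.15,0,0,-1],[0,0,0,0.15,0,0,-1]]'
python3 -m inch '[[0,0,0,0.2,0,0,-1],[0,0,0,0.2,0,0,-1],[0,0,0,0.2,0,0,-1],[0,0,0,0.2,0,0,-1],[0,0,0,0.2,0,0,-1]]'
python3 -m inch '[[0,0,0,0.2,0,0,-1],[0,0,0,0.2,0,0,-1],[0,0,0,0.2,0,0,-1],[0,0,0,0.2,0,0,-1],[0,0,0,0.2,0,0,-1]]'
python3 go.py .5557 .0050 .0248 -.064
```

```text
time_s: 15.6
tool_pos: [0.474, 0.0102, 0.0251]
eef_rot: [0.999, -0.032, 0.0, 0.0]
ft_force: [-3.7, 0.1, -1.5]
finger_gap: 0.0378
gripper_force: 60.4
time_s: 16.1
tool_pos: [0.4939, 0.0089, 0.0251]
eef_rot: [0.999, -0.032, -0.0, 0.0]
ft_force: [-2.8, 0.1, -2.7]
finger_gap: 0.0379
gripper_force: 60.4
time_s: 16.6
tool_pos: [0.5138, 0.0076, 0.0251]
eef_rot: [0.999, -0.032, -0.0, 0.0]
ft_force: [-3.1, -0.4, -1.8]
finger_gap: 0.0375
gripper_force: 60.4
t 16.6 turn [ 0.  0. -0.] shift [ 2.1  -0.    0.01] pos [0.5138 0.0076 0.0251] F [-3.1 -0.4 -1.8] gap 0.0375 q7 -1.77
```

```bash

python3 -m inch '[[0,0,0,0.2,0,0,-1],[0,0,0,0.2,0,0,-1],[0,0,0,0.2,0,0,-1],[0,0,0,0.2,0,0,-1],[0,0,0,0.2,0,0,-1]]'
python3 -m inch '[[0,0,0,0.15,0,0,-1],[0,0,0,0.15,0,0,-1],[0,0,0,0.1,0,0,-1],[0,0,0,0.1,0,0,-1],[0,0,0,0.1,0,0,-1]]'
python3 -m inch '[[0,0,0,0.05,0,0,-1],[0,0,0,0.05,0,0,-1],[0,0,0,0.05,0,0,-1]]'
python3 go.py .5557 .0050 .0248 -.064
```

```text
time_s: 17.1
tool_pos: [0.5337, 0.0063, 0.0251]
eef_rot: [0.999, -0.032, -0.0, 0.0]
ft_force: [-2.6, 0.4, -2.0]
finger_gap: 0.0373
gripper_force: 60.4
time_s: 17.6
tool_pos: [0.5454, 0.0056, 0.0251]
eef_rot: [0.999, -0.032, -0.0, 0.0]
ft_force: [-3.3, -0.6, -2.4]
finger_gap: 0.0376
gripper_force: 60.4
time_s: 17.9
tool_pos: [0.5484, 0.0054, 0.0251]
eef_rot: [0.999, -0.032, -0.0, 0.0]
ft_force: [-2.9, 0.4, -2.2]
finger_gap: 0.0379
gripper_force: 60.4
t 17.9 turn [0. 0. 0.] shift [ 0.37 -0.    0.01] pos [0.5484 0.0054 0.0251] F [-2.9  0.4 -2.2] gap 0.0379 q7 -1.76
```

```bash

python3 -m inch '[[0,0,0,0.05,0,0,-1],[0,0,0,0.05,0,0,-1]]' | grep -E "pos|ft"
python3 -m inch '[[0,0,0,0.05,0,0,-1],[0,0,0,0,0,0,-1]]'| grep -E "pos|ft"
python3 -m inch '[[0,0,0,0.05,0,0,-1],[0,0,0,0,0,0,-1]]'| grep -E "pos|ft"
python3 -m inch '[[0,0,0,0.05,0,0,-1],[0,0,0,0,0,0,-1]]'| grep -E "pos|ft"
```

```text
tool_pos: [0.5504, 0.0053, 0.025]
ft_force: [-1.4, -0.9, -1.5]
tool_pos: [0.5517, 0.0052, 0.0251]
ft_force: [-2.0, 1.6, -2.8]
tool_pos: [0.5526, 0.0051, 0.0251]
ft_force: [-2.5, 0.2, -3.0]
tool_pos: [0.5535, 0.0051, 0.0251]
ft_force: [-2.5, 0.3, -2.9]
```

```bash

python3 -m inch '[[0,0,0,0.05,0,0,-1],[0,0,0,0,0,0,-1]]' | grep -E "pos|ft"
python3 -m inch '[[0,0,0,0.05,0,0,-1],[0,0,0,0,0,0,-1]]'| grep -E "pos|ft"
python3 -m inch '[[0,0,0,0.05,0,0,-1],[0,0,0,0,0,0,-1]]'| grep -E "pos|ft"
```

```text
tool_pos: [0.5546, 0.005, 0.0251]
ft_force: [-2.8, -0.2, -2.1]
tool_pos: [0.5556, 0.005, 0.0251]
ft_force: [-2.1, 0.5, -2.1]
tool_pos: [0.5566, 0.0049, 0.0251]
ft_force: [-2.3, 0.7, -3.1]
```

```bash

python3 -m inch '[[0,0,0,0.04,0,0,-1],[0,0,0,0,0,0,-1]]' | grep -E "pos|ft"
python3 -m inch '[[0,0,0,0.04,0,0,-1],[0,0,0,0,0,0,-1]]'| grep -E "pos|ft"
python3 -m inch '[[0,0,0,0.04,0,0,-1],[0,0,0,0,0,0,-1]]'| grep -E "pos|ft"
```

```text
tool_pos: [0.5574, 0.0048, 0.0251]
ft_force: [-1.8, 0.6, -2.7]
tool_pos: [0.5581, 0.0047, 0.0251]
ft_force: [-1.7, -0.2, -2.4]
tool_pos: [0.5587, 0.0047, 0.025]
ft_force: [-2.8, 0.4, -2.3]
```

```bash

python3 -m inch '[[0,0,0,0.04,0,0,-1],[0,0,0,0,0,0,-1]]' | grep -E "pos|ft"
python3 -m inch '[[0,0,0,0.04,0,0,-1],[0,0,0,0,0,0,-1]]'| grep -E "pos|ft"
python3 -m inch '[[0,0,0,0.04,0,0,-1],[0,0,0,0,0,0,-1]]'| grep -E "pos|ft"
python3 - <<'E'
from look import *
t=save("top","t3.png");s=save("scene","s3.png")
a=cv2.resize(t[120:270,280:395],None,fx=4,fy=4,interpolation=2)[:600]
b=cv2.resize(s[165:300,245:395],None,fx=2.26,fy=2.26,interpolation=2)
c=np.zeros((600,800,3),np.uint8);c[:a.shape[0],:a.shape[1]]=a;c[:b.shape[0],460:460+b.shape[1]]=b[:,:340]
cv2.imwrite("pics/c3.png",c)
E
```

```text
tool_pos: [0.5587, 0.0047, 0.025]
ft_force: [-5.8, 0.5, 0.4]
tool_pos: [0.5587, 0.0047, 0.025]
ft_force: [-7.2, 1.0, 3.7]
tool_pos: [0.5587, 0.0047, 0.0249]
ft_force: [-9.2, 1.0, 5.0]
```

View pics/c3.png

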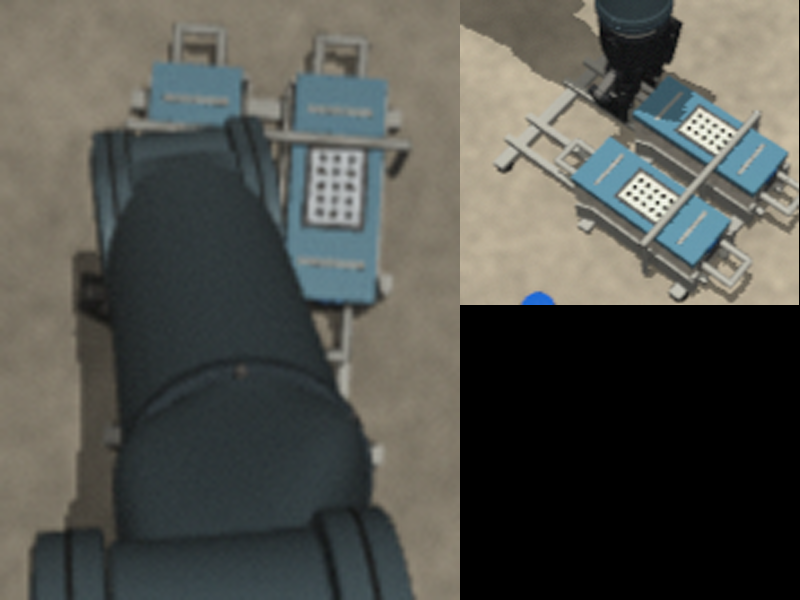

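It hit a hard stop at x = 0.5587, with the force climbing to 9 N. The picture shows the box under the bar, in line with box c, and the rack unmoved. I'll ease off, release and retreat upward.

```bash

python3 -m inch '[[0,0,0,-0.1,0,-0.04,-1],[0,0,0,0,0,0,-1],[0,0,0,0,0,0,1],[0,0,0,0,0,0,1],[0,0,0,0,0,0,1]]'
python3 -m inch '[[0,0,0,0,0,0,1],[0,0,0,0,0,0,1],[0,0,0,0,0,-0.3,1],[0,0,0,0,0,-0.6,1],[0,0,0,0,0,-1,1]]'
python3 -m inch '[[0,0,0,0,0,-1,1],[0,0,0,0,0,-1,1],[0,0,0,0,0,-1,1],[0,0,0,0,0,-1,1],[0,0,0,0,0,-1,1]]' >/dev/null
python3 -m inch '[[0,0,0,-1,0,0,1],[0,0,0,-1,0,0,1],[0,0,0,-1,0,0,1],[0,0,0,-1,0,0,1],[0,0,0,-1,0,0,1]]' >/dev/null
python3 -m inch '[[0,0,0,0,-1,0,1],[0,0,0,0,-1,0,1],[0,0,0,0,-1,0,1],[0,0,0,0,-1,0,1],[0,0,0,0,-1,0,1]]' >/dev/null
python3 -m inch '[[0,0,0,0,-1,0,1],[0,0,0,0,-1,0,1],[0,0,0,0,-1,0,1],[0,0,0,0,-1,0,1],[0,0,0,0,0,0,1]]'
python3 - <<'E'
from fit import *
t=save("top","t4.png");s=save("scene","s4.png");ims=dict(top=t,scene=s)
for nm,g in(("a",[.445,.2824,.048,.4]),("b",[.658,-.0025,.068,-.064]),("c",[.6504,-.102,.068,-.064])):
    p,f=fitbox(ims,g) if nm=="a" else (g,0);print(nm,np.round(p,4),f)
a=cv2.resize(t[120:270,280:395],None,fx=4,fy=4,interpolation=2)[:600]
b=cv2.resize(s[165:300,245:395],None,fx=2.26,fy=2.26,interpolation=2)
c=np.zeros((600,800,3),np.uint8);c[:a.shape[0],:a.shape[1]]=a;c[:b.shape[0],460:460+b.shape[1]]=b[:,:340]
cv2.imwrite("pics/c4.png",c)
E
```

```text
time_s: 21.1
tool_pos: [0.5607, 0.0047, 0.0264]
eef_rot: [0.999, -0.032, 0.001, -0.0]
ft_force: [0.1, 0.5, -0.1]
finger_gap: 0.0791
gripper_force: 0.0
time_s: 21.6
tool_pos: [0.5585, 0.0047, 0.0642]
eef_rot: [0.999, -0.032, -0.001, 0.0]
ft_force: [0.3, 0.2, -0.0]
finger_gap: 0.0856
gripper_force: 0.0
time_s: 23.6
tool_pos: [0.471, 0.194, 0.165]
eef_rot: [1.0, -0.03, 0.001, -0.001]
ft_force: [0.3, 0.4, 0.3]
finger_gap: 0.0857
gripper_force: 0.0Traceback (most recent call last):
  File "<stdin>", line 4, in <module>
  File "fit.py", line 17, in fitbox
    cs,_=cv2.findContours(m,0,2);h=cv2.convexHull(np.vstack(cs));m=np.zeros_like(m);cv2.fillPoly(m,[h],255)
                                                  ~~~~~~~~~^^^^
    return _nx.concatenate(arrs, 0, dtype=dtype, casting=casting)
           ~~~~~~~~~~~~~~~^^^^^^^^^^^^^^^^^^^^^^^^^^^^^^^^^^^^^^^
ValueError: need at least one array to concatenate
```

Box a is hidden by the arm in this view, and it was never touched, so I'll just view the rack.

```bash
python3 - <<'E'
from look import *
t=cv2.imread("pics/t4.png");s=cv2.imread("pics/s4.png")
a=cv2.resize(t[120:270,280:395],None,fx=4,fy=4,interpolation=2)[:600]
b=cv2.resize(s[165:300,245:395],None,fx=2.26,fy=2.26,interpolation=2)
c=np.zeros((600,800,3),np.uint8);c[:a.shape[0],:a.shape[1]]=a;c[:b.shape[0],460:460+b.shape[1]]=b[:,:340]
cv2.imwrite("pics/c4.png",c)
E
```

```text
(no output)
```

View pics/c4.png

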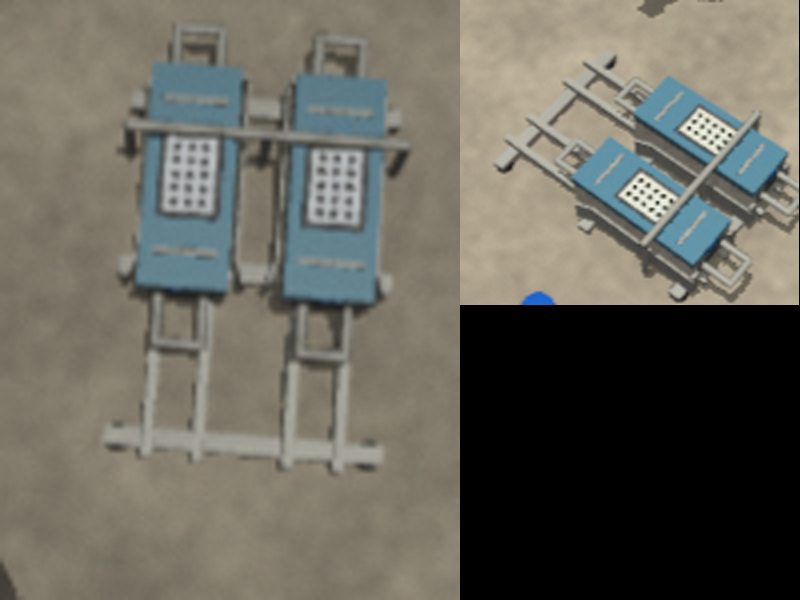

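Box b is fully home beside box c, and the rail ends, at (145,455), haven't moved.

```bash
python3 -c "
from plant import *
print(close_job())"
```

```text
the job is handed in; nothing more can be done
None
```

Box b was the packed one (about 7 N when lifted). I set it on the free lane's front rails, let go, took it again by its front handle and slid it home against the end stops. The rack did not visibly move, box a was never touched, and the job was handed in at about 24 s.

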